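Tip a culture flask to the code reader, then set it level in the holder

TASK

Take the orange-capped culture flask from its aluminium rest and tip it so that its coded underside faces the reader's sloping window squarely: centred over the window, in line with it, cap at the uphill end, about 45 mm off the glass. Keep it still there for a second and a half without letting the flask touch the reader, then bring it level and set it down flat on the grey bed of the black holder, between the yellow end lips with the cap at the end with the orange dot, and let go. Do not drop the flask, and leave the jar, the blue box and the beaker where they are.

Things in the scene. Friction and masses are not known exactly. Their poses are not given: they have to be found in the camera images.
- flask: Frosted pale culture flask, loose, 120 g, starting level on the rest. Body 80 (x) by 52 (y) by 28 mm (z); origin at the centre of its flat underside, z up, x towards the orange cap. Neck 20 mm across, x = 40 to 52 mm; cap 28 mm across, x = 52 to 76 mm; axis of both 16 mm above the underside. Bar code on the underside, centred at the origin; white label on top.
- flask_cap (a point): Centre of the flask's orange cap, at (64, 0, 16) mm in the flask's frame.
- rest: Fixed flask rest: blue foot 120 mm (x) by 110 mm (y) by 10 mm, with a raised aluminium bed 100 mm (x) by 46 mm (y), top 32 mm above the bench. The bed is narrower than the flask, so fingers can reach past the flask's long sides. Origin at the centre of the foot's underside, z up.
- reader: Fixed cream code reader, a wedge 125 mm (x) by 100 mm (y) and 82 mm high at its +x edge; its top slopes 35 degrees, rising towards its own +x. Origin on the bench below the window's centre, z up.
- window: Dark window, 84 mm (x) by 62 mm (y), with a red line across its middle, set in the reader's sloping top. Origin at the centre of the glass, 50 mm above the bench; z is the outward normal (35 degrees from vertical), x points straight up the slope; an orange dot lies just above its uphill end.
- holder: Fixed black holder: foot 150 (x) by 110 (y) by 10 mm, grey raised bed 100 (x) by 46 (y) mm, top 32 mm above the bench. Yellow lips 6 mm high at the bed's ends, inner faces at x = -45 and +45 mm (5 mm to spare at each end of the flask's body); 30 mm gap for the neck at +x. Orange dot on the foot at x = +62 mm. Origin: centre of the underside, z up, x towards the dot.
- amber_jar: Bystander: amber jar with black cap, 60 mm in diameter, 85 mm high; origin at the centre of its underside.
- slide_box: Bystander: closed blue slide box, 75 x 95 x 34 mm; origin at the centre of its underside.
- beaker: Bystander: white beaker, 68 mm in diameter, 75 mm high; origin at the centre of its underside.
Things that resemble listed ones, but are neither listed nor needed, are in the scene too. Leave any brown look-alike of the flask alone.

How it is judged:
On the way:
1. flask still for 1 s, underside parallel to the window (8 deg) and in line (12 deg), centred (15 mm each way), cap uphill, 25 to 65 mm off the glass (angle between the z axis of flask and the z axis of window, either way round below 0.14 rad and angle between the x axis of flask and the x axis of window, either way round below 0.21 rad and x of flask in the frame of window between -0.015 and 0.015 m and y of flask in the frame of window between -0.015 and 0.015 m and z of flask in the frame of window between 0.025 and 0.065 m and x of flask_cap in the frame of window above 0.03 m and linear speed of flask below 0.03 m/s), for 1 s.
At the end, for the whole second after the job is handed in: The flask lies at rest and level (within 3.4 degrees) on the holder's bed, between the end lips (within 9 mm of centre lengthways, 12 mm sideways), in line within 11 degrees, cap at the dotted end, released (x of flask in the frame of holder between -0.009 and 0.009 m and y of flask in the frame of holder between -0.012 and 0.012 m and z of flask in the frame of holder between 0.029 and 0.035 m and angle between flask's own z axis and vertical below 0.06 rad and angle between the x axis of flask and the x axis of holder, either way round below 0.2 rad and x of flask_cap in the frame of holder above 0.03 m and linear speed of flask below 0.02 m/s and contact force between flask and holder above 0.2 N); the robot touches nothing.
It fails at once if the flask touches the reader (over 1.5 N) (contact force between flask and reader above 1.5 N).
It fails at once if the flask is dropped (out of the fingers more than about 20 mm above the beds) (height (world z) of flask above 0.055 m and contact force between flask and the fingers below 0.1 N).
It fails at once if the flask is turned on its side (over 70 degrees) (angle between flask's own z axis and vertical above 1.22 rad).
It fails at once if the jar, the blue box or the beaker is moved over 20 mm or tipped ((distance of amber_jar from where it was at the start of the episode above 0.02 m or angle between amber_jar's own z axis and vertical above 0.3 rad) or (distance of slide_box from where it was at the start of the episode above 0.02 m or angle between slide_box's own z axis and vertical above 0.3 rad) or (distance of beaker from where it was at the start of the episode above 0.02 m or angle between beaker's own z axis and vertical above 0.3 rad)).
It also fails if it takes over 51 s, if anything falls off the work surface, if the arm or the gripper's body presses on something with over 40 N, if the wrist force passes 120 N, or if a joint passes its speed limit or range.

ROBOT

A 7-joint arm with a two-finger parallel gripper is mounted at the origin on the work surface. World frame = base frame: x ahead of the robot, y to its left, z up, the work surface at z = 0. Lengths are in m, angles in rad, forces in N, time in s.
With the tool pointing down it reaches from about 0.4 to 0.875 m from the base axis. Payload 19.3 kg.
Tool frame: the origin (TCP) lies between the finger pads; the fingertips stand 11 mm ahead of it and the grasp point (between the pads) lies 8 mm behind it (env.nose_length is the z of the fingertips in the tool frame, in m); z points along the fingers, y is the line along which they close (so a half turn about z gives the same grasp; the last joint's range is limited). The gripper opens to 85 mm and grips with 20 to 120 N. Pads are 22 mm wide; open, the fingers measure 114 mm over their backs; the gripper's body (76 mm by 85 mm) begins 54 mm behind the grasp point. The pads swing forward as they close: fully open they stand 13 mm farther back than shut.
Start: joints at [-1.268, 0.521, -0.036, 1.599, 0.021, 1.021, -0.113], TCP at [0.228, 0.582, 0.242] pointing down, gripper open.
Joint ranges: [-2.91, 2.91], [-0.3, 2.13], [-1.5, 1.42], [0.17, 2.43], [-1.26, 4.41], [0.16, 1.93], [-2.52, 2.52]. Speed limits (rad/s): [1.89, 1.89, 2.39, 2.39, 3.01, 3.01, 3.01].

INTERFACE

Orientations are given as a unit quaternion [x, y, z, w].
In Python, from cell import env gives the robot as it stands. The module is installed in compiled form; this text tells all that it offers.
- The arm moves only by the tool carry_out, never from a script. Its argument "plan" is a list of rows, each a list of 3 entries, a list of its own where there are three numbers: the opening, from -1 (shut) to 1 (fully open), so that 0 is half open, then the shift along the world's x, y, z in mm, then the turn, a rotation vector about the world's x, y, z in degrees. In form: [[hand, [x, y, z], [wx, wy, wz]], ...]. A call has 1 to 8 rows; each row shifts and turns the commanded pose from where the row before left it; what a row does not reach is not made up. A row lasts 1/10 s, in which the tool goes at most 50 mm and 8.59 degrees, less where a joint would pass 70% of its speed; a pose out of reach is approached as far as the arm can. A call is refused whole if a number of a shift passes 50 or a number of a turn 8.59, either way. A call with a gripper value outside its range is refused whole. The fingers move at their own pace and stop on an object; "force" is the grip in N (left out, the last holds). Time passes only in rows, so rows that do not move let the fingers close. It gives the time, the measured TCP pose, the force and the opening at its end, in the units of the state.
- env.read_state(): the state, without advancing time (a new reading comes with each control period).
- env.get_image(name): name is "scene" or "side" or "wrist"; returns a dict with "frame" (480x640x3 uint8, blue, green, red), "K" (3x3 intrinsics, pixels), "dist" ([k1, k2, p1, p2, k3] as OpenCV has them; the pictures are not rectified), "extrinsics" (4x4, takes a point from world to camera coordinates). Camera axes: x right, y up, looking along -z (the intrinsics and any distortion apply to the point x, -y, -z); pixel columns grow to the right and rows downward; lengths in m; the calibration is good to about 2 mm. A picture is of the moment at which its call begins. There is no depth.
- env.finish_job(): hands the job in, once; it reports no verdict.
Trained networks look in the newest picture that a camera, given by its name, has taken for a name from the list of things; names that differ only in an ending like _2 or _b are one class to them, and where a whole thing is asked for, a point or a joint stands for the part that bears it (a point fixed in the world has none). Each returns a list of dicts, best first, with "score" (0 to 1); they miss things now and then, are a little off and sometimes report something else, mostly with a low value. They report only what shows in the picture. A call takes as long as a camera call. They do not tell look-alikes from the thing itself.
- env.search_frame(target, camera): "xy" ([column, row] in pixels, amid what is visible of it).
- env.outline_of(target, camera): "mask" (480x640 bool, what is visible of it) and "xy" ([column, row] in pixels, amid what is visible of it).
The state is a dict: "time_s": time; "joint_positions": joint angles; "qvel": joint speeds; "joint_torque": joint torques, N m; "tcp_pos": TCP position; "eef_rot": TCP orientation; "ft_force": force on the tool from outside, world axes, zero at the start; "torque": the same for the moment, N m; "gripper_width": opening from 0.0 (shut) to 1.0 (fully open).
Only numpy, scipy, OpenCV 4.12 (cv2) and the standard library are available. Lean on these libraries where they do the work, as an engineer would, in place of code of your own. Each camera call takes 0.05 s, during which the arm holds its last target. There are 200 camera calls.

## Working session

There is one attempt and no reset: what is moved stays moved. The work goes in short steps, Python scripts to look and compute and a tool call to move; the robot and the scene stay as the last step left them, time stands still between calls to the robot, and variables do not carry over. Pictures are saved under pics/ and viewed, on a budget of 10 in all, crops included, one or two more only if the job needs it, and the job is handed in when it is done.

Besides the shell and the picture viewer there is one more tool, called after ">>>" as name(argument=value, ...) on one line, values as JSON. carry_out: Moves the arm, as the interface text tells. Its arguments: {"type":"object","properties":{"plan":{"type":"array"},"force":{"type":"number"}},"required":["plan"]}

```bash
mkdir -p pics; python3 - <<'E'
from cell import env
import cv2,numpy as np
s=env.read_state();print(s['time_s'],s['tcp_pos'],s['eef_rot'],s['gripper_width'],s['ft_force'])
for n in ("scene","side"):
    im=env.get_image(n);cv2.imwrite(f"pics/{n}0.png",im['frame'])
    print(n,im['K'].tolist() if hasattr(im['K'],'tolist') else im['K'],im['dist'],np.round(im['extrinsics'],4).tolist())
    for t in ["flask","flask_cap","rest","reader","window","holder","amber_jar","slide_box","beaker"]:
        print(t,[(np.round(d['xy']).tolist(),round(d['score'],2)) for d in env.search_frame(t,n)][:4])
E
```

```text
0.0 [0.22758295 0.58175507 0.24173545] [ 1.85337403e-01  9.82674786e-01 -5.55935390e-04 -4.86511531e-05] 1.0044207466334842 [-0.14126309  0.39937419  0.42951143]
scene [[595.003628602054, 0.0, 324.72343741998543], [0.0, 595.003628602054, 247.67499307567795], [0.0, 0.0, 1.0]] [-0.07578833  0.          0.          0.          0.        ] [[0.2447, 0.9696, 0.0015, -0.0828], [-0.7331, 0.184, 0.6547, 0.3799], [0.6346, -0.1613, 0.7559, -1.7811], [0.0, 0.0, 0.0, 1.0]]
flask [([237.0, 216.0], 0.98), ([170.0, 312.0], 0.78), ([235.0, 253.0], 0.68), ([165.0, 256.0], 0.62)]
flask_cap [([169.0, 314.0], 0.95), ([163.0, 257.0], 0.94), ([236.0, 256.0], 0.89), ([241.0, 212.0], 0.7)]
rest [([242.0, 273.0], 0.89)]
reader [([335.0, 260.0], 0.95)]
window [([330.0, 259.0], 0.88)]
holder [([447.0, 244.0], 0.62), ([335.0, 260.0], 0.62)]
amber_jar [([437.0, 295.0], 0.75)]
slide_box [([294.0, 348.0], 0.67)]
beaker [([339.0, 208.0], 0.61)]
side [[567.7438263654587, 0.0, 321.58329780155026], [0.0, 567.7438263654587, 244.2207613676906], [0.0, 0.0, 1.0]] [-0.11571105  0.          0.          0.          0.        ] [[-0.9996, -0.0266, -0.0007, 0.5694], [0.0175, -0.6766, 0.7362, -0.1228], [-0.0201, 0.7359, 0.6768, -1.0625], [0.0, 0.0, 0.0, 1.0]]
flask [([306.0, 170.0], 0.83), ([351.0, 204.0], 0.76), ([424.0, 220.0], 0.7), ([374.0, 171.0], 0.64)]
flask_cap [([307.0, 172.0], 0.8), ([373.0, 169.0], 0.8), ([427.0, 220.0], 0.79), ([350.0, 203.0], 0.55)]
rest [([347.0, 221.0], 0.64)]
reader [([323.0, 281.0], 0.61)]
window [([315.0, 269.0], 0.64), ([321.0, 422.0], 0.49)]
holder [([323.0, 422.0], 0.81)]
amber_jar [([217.0, 360.0], 0.94)]
slide_box [([231.0, 233.0], 0.57)]
beaker [([395.0, 294.0], 0.67)]
```

View pics/scene0.png

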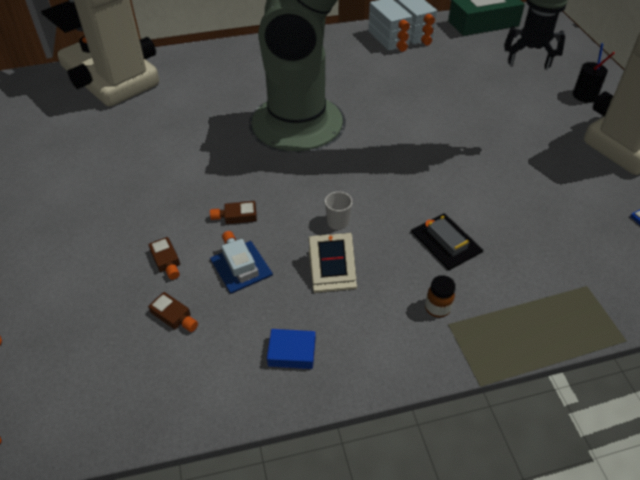

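View pics/side0.png

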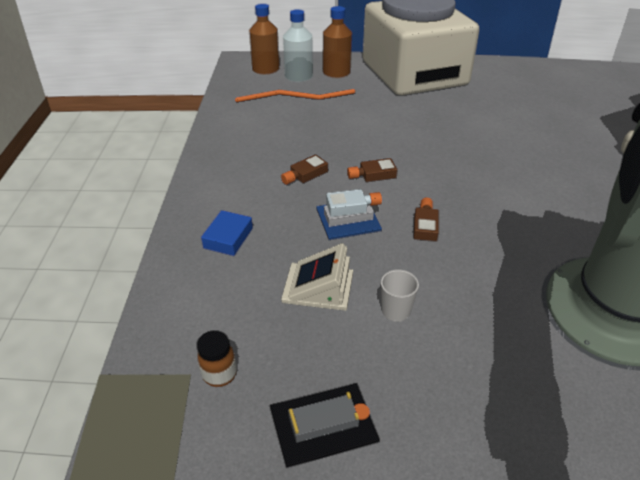

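The scene view shows the pale flask on the blue-footed rest at (240,258), with its cap at (229,237). Brown look-alikes are at (237,212), (165,256) and (172,312), so I choose the pale one. The reader is at (332,260) with its dot at (331,238), and the holder is at (447,240) with its dot at (430,222). In the side view the flask is at (348,203) with its cap at (376,199), the window is at (318,269), and the holder is at (323,422) with its dot at (362,411).

```bash
cat > h.py <<'E'
from cell import env
import cv2,numpy as np
from scipy.optimize import minimize
from scipy.spatial.transform import Rotation as R
def proj(P,im):
    E=np.array(im['extrinsics']);F=np.diag([1.,-1,-1])
    A=F@E[:3,:3];t=F@E[:3,3]
    return cv2.projectPoints(np.asarray(P,float).reshape(-1,3),cv2.Rodrigues(A)[0],t,np.array(im['K']),np.array(im['dist']))[0].reshape(-1,2)
def ray(px,im,z):
    E=np.array(im['extrinsics']);u=cv2.undistortPoints(np.array([[px]],float),np.array(im['K']),np.array(im['dist']))[0,0]
    d=E[:3,:3].T@np.array([u[0],-u[1],-1]);c=-E[:3,:3].T@E[:3,3]
    return c+d*(z-c[2])/d[2]
def box(x0,x1,y0,y1,z0,z1): return np.array([[x,y,z] for x in(x0,x1) for y in(y0,y1) for z in(z0,z1)])/1000
def cyl(x0,x1,r,zc):
    a=np.linspace(0,2*np.pi,24)
    return np.array([[x,r*np.cos(t),zc+r*np.sin(t)] for x in(x0,x1) for t in a])/1000
c,s_=np.cos(np.radians(35)),np.sin(np.radians(35))
M={'flask':[box(-40,40,-26,26,0,28),cyl(40,52,10,16),cyl(52,76,14,16)],
 'holder':[box(-75,75,-55,55,0,10),box(-50,50,-23,23,10,32)],
 'rest':[box(-60,60,-55,55,0,10),box(-50,50,-23,23,10,32)],
 'window':[np.array([[x*c,y,50+x*s_] for x in(-42,42) for y in(-31,31)])/1000]}
def place(P,p,z): 
    return R.from_euler('z',p[2]).apply(P)+[p[0],p[1],z]
def render(name,p,z,im,S=4):
    m=np.zeros((480*S,640*S),np.uint8)
    for part in M[name]:
        q=proj(place(part,p,z),im); q=(q+.5)*S-.5
        cv2.fillConvexPoly(m,cv2.convexHull(np.round(q*16).astype(np.int32)),1,shift=4)
    return m
def fit(name,obs,p0,z=0.,yaws=(0,)):
    S=4;ob=[(cv2.resize(m.astype(np.uint8),None,fx=S,fy=S,interpolation=cv2.INTER_NEAREST),im) for m,im in obs]
    def cost(v):
        p=[v[0]/100,v[1]/100,v[2]/10];c=0
        for m,im in ob:
            r=render(name,p,z,im);c+=1-(r&m).sum()/max(1,(r|m).sum())
        return c/len(ob)
    best=None
    for y in yaws:
        v0=np.array([p0[0]*100,p0[1]*100,y*10])
        r=minimize(cost,v0,method='Nelder-Mead',options=dict(initial_simplex=v0+np.vstack([np.zeros(3),np.diag([2,2,3.])]),maxiter=90,xatol=.01,fatol=1e-4))
        if best is None or r.fun<best.fun: best=r
    v=best.x;return np.array([v[0]/100,v[1]/100,v[2]/10]),1-best.fun
def near(name,cam,px,rad=25):
    o=[d for d in env.outline_of(name,cam) if np.hypot(*(np.array(d['xy'])-px))<rad]
    return o[0]['mask'] if o else None
E
cat > a.py <<'E'
from h import *
ims={n:env.get_image(n) for n in("scene","side")}
Q={'flask':((239,255),(350,203),.032,.046),'rest':((241,268),(347,215),0,.01),'window':((332,260),(318,269),0,.05),'holder':((447,240),(323,422),0,.02)}
for n,(a,b,z,zc) in Q.items():
    obs=[];
    for cam,px in(("scene",a),("side",b)):
        m=near(n,cam,px)
        print(n,cam,ray(px,ims[cam],zc).round(3),None if m is None else m.sum())
        if m is not None: obs.append((m,ims[cam]))
    if not obs: continue
    p0=ray(b,ims["side"],zc)
    for o in ([obs] + [[x] for x in obs]):
        p,i=fit(n,o,p0,z,np.arange(0,6.28,.785) if o is obs else (p[2],))
        print('  ',p.round(4),np.degrees(p[2]).round(1),'iou',round(i,3))
for n,z in(("amber_jar",.04),("slide_box",.017),("beaker",.04)):
    for cam in ims: print(n,cam,[ray(d['xy'],ims[cam],z).round(3) for d in env.search_frame(n,cam)[:1]])
for n,px,cam,z in(('wdot',(331,238),'scene',.075),('hdot',(362,411),'side',.01),('hdot',(430,222),'scene',.01),('cap',(376,199),'side',.048),('cap',(229,237),'scene',.048)): print(n,ray(px,ims[cam],z).round(3))
a=ims['side']['frame'][150:320,250:420];cv2.imwrite('pics/crop.png',cv2.resize(a,None,fx=3.4,fy=3.4,interpolation=cv2.INTER_CUBIC))
E
time python3 a.py
```

```text
flask scene [ 0.519 -0.251  0.046] 980
flask side [ 0.515 -0.25   0.046] 1160
   [ 0.5234 -0.2542  3.3407] 191.4 iou 0.917
   [ 0.5229 -0.255   3.3465] 191.7 iou 0.946
   [ 0.5234 -0.2513  3.3554] 192.3 iou 0.934
rest scene [ 0.529 -0.251  0.01 ] 1192
rest side [ 0.52  -0.252  0.01 ] 1349
   [ 0.5189 -0.2499  0.2731] 15.6 iou 0.624
   [ 0.5189 -0.2508  0.2788] 16.0 iou 0.579
   [ 0.5183 -0.248   0.2716] 15.6 iou 0.676
window scene [ 0.59  -0.046  0.05 ] None
window side [ 0.578 -0.043  0.05 ] 749
   [ 0.5834 -0.0421  2.9992] 171.8 iou 0.939
   [ 0.5834 -0.0422  2.9992] 171.8 iou 0.939
holder scene [0.573 0.248 0.02 ] 2119
holder side [0.56  0.261 0.02 ] 6075
   [0.5601 0.2533 0.3185] 18.2 iou 0.949
   [0.5608 0.2525 0.3132] 17.9 iou 0.94
   [0.5601 0.2537 0.3172] 18.2 iou 0.961
amber_jar scene [array([0.74 , 0.157, 0.04 ])]
amber_jar side [array([0.737, 0.158, 0.04 ])]
slide_box scene [array([ 0.782, -0.175,  0.017])]
slide_box side []
beaker scene [array([0.426, 0.013, 0.04 ])]
beaker side [array([0.429, 0.005, 0.04 ])]
wdot [ 0.545 -0.037  0.075]
hdot [0.499 0.234 0.01 ]
hdot [0.497 0.233 0.01 ]
cap [ 0.458 -0.263  0.048]
cap [ 0.46  -0.265  0.048]
real	0m27.902s
user	0m22.584s
sys	0m4.035s
```

View pics/crop.png

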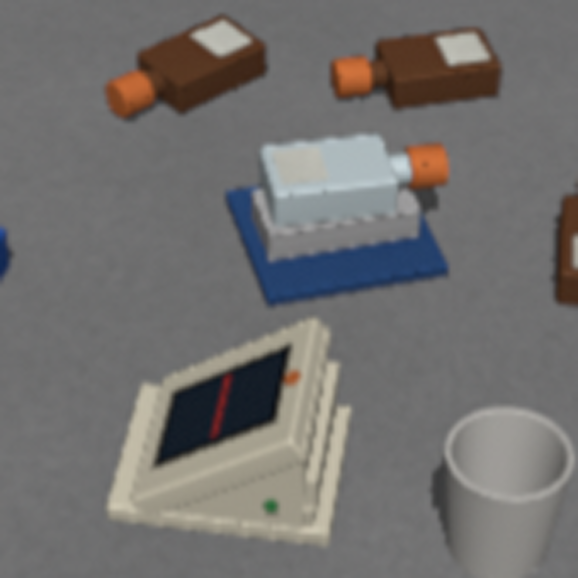

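The crop confirms the choice: a pale flask with an orange cap on the aluminium bed of the blue-footed rest, with its cap towards the robot. I'll head for the flask by way of the holder and the reader, taking wrist views on the way.

>>> carry_out(plan=[[1, [33, -33, 5], [0, 0, -8.5]], [1, [33, -33, 5], [0, 0, -8.5]], [1, [33, -33, 5], [0, 0, -8.5]], [1, [33, -33, 5], [0, 0, -8.5]], [1, [33, -33, 5], [0, 0, -8.5]], [1, [33, -33, 5], [0, 0, -8.5]], [1, [33, -33, 5], [0, 0, -8.5]], [1, [33, -33, 5], [0, 0, -8.5]]])

```text
time_s: 2.6
tcp_pos: [0.4928, 0.3166, 0.2828]
eef_rot: [0.705, 0.709, 0.0, -0.0]
ft_force: [0.8, 1.5, -0.5]
gripper_width: 1.0
```

>>> carry_out(plan=[[1, [30, -30, 0], [0, 0, -8.5]], [1, [30, -30, 0], [0, 0, -8.5]], [1, [0, 0, 0], [0, 0, -8.5]], [1, [0, 0, 0], [0, 0, -8.5]], [1, [0, 0, 0], [0, 0, 0]], [1, [0, 0, 0], [0, 0, 0]]])

```text
time_s: 3.2
tcp_pos: [0.5514, 0.2584, 0.2822]
eef_rot: [0.879, 0.477, -0.0, 0.0]
ft_force: [-0.2, 1.4, 1.5]
gripper_width: 0.999
```

```bash
cat > w.py <<'E'
from h import *
import sys
def st():
    s=env.read_state();r=R.from_quat(s['eef_rot'])
    print('t',round(s['time_s'],2),'tcp',(np.array(s['tcp_pos'])*1000).round(1),'z',r.as_matrix()[:,2].round(3),'ty yaw',np.degrees(np.arctan2(*r.as_matrix()[1::-1,1])).round(1),'grip',round(s['gripper_width'],3),'j',np.round(s['joint_positions'],2),'F',np.round(s['ft_force'],1))
    return s
def wrist(name,p0,z,tag,kz):
    im=env.get_image('wrist');cv2.imwrite(f'pics/{tag}.png',im['frame'])
    e=np.array(im['extrinsics']);print('cam',(-e[:3,:3].T@e[:3,3]).round(3))
    px=proj([[p0[0],p0[1],kz]],im)[0];print('expect px',px.round())
    for d in env.outline_of(name,'wrist')[:3]:
        print(name,np.round(d['xy']),round(d['score'],2),d['mask'].sum())
        if np.hypot(*(d['xy']-px))<80:
            p,i=fit(name,[(d['mask'],im)],p0,z,(p0[2],));print('  fit',p.round(4),np.degrees(p[2]).round(1),round(i,3))
E
python3 -c "
from w import *
st();wrist('holder',[.5601,.2533,.3185],0,'wh',.02)"
```

```text
t 3.2 tcp [551.4 258.4 282.2] z [-0. -0. -1.] ty yaw -33.1 grip 0.999 j [-0.86  0.5   0.48  1.62 -0.25  1.09 -0.89] F [-0.2  1.4  1.5]
cam [0.594 0.324 0.413]
expect px [334. 197.]
holder [334. 191.] 0.73 15573
  fit [0.5624 0.2559 0.3153] 18.1 0.986
```

>>> carry_out(plan=[[1, [6, -38, -5], [0, 0, -8.1]], [1, [6, -38, -5], [0, 0, -8.1]], [1, [6, -38, -5], [0, 0, -8.1]], [1, [6, -38, -5], [0, 0, -8.1]], [1, [6, -38, -5], [0, 0, -8.1]], [1, [6, -38, -5], [0, 0, -8.1]], [1, [6, -38, -5], [0, 0, -8.1]], [1, [6, -38, -5], [0, 0, -8.1]]])

```text
time_s: 4.1
tcp_pos: [0.5997, -0.0472, 0.2423]
eef_rot: [0.997, -0.072, 0.0, -0.0]
ft_force: [1.1, 1.0, 0.1]
gripper_width: 1.001
```

>>> carry_out(plan=[[1, [0, 0, 0], [0, 0, 0]], [1, [0, 0, 0], [0, 0, 0]]])

```text
time_s: 4.3
tcp_pos: [0.5996, -0.0466, 0.2421]
eef_rot: [0.998, -0.071, -0.0, 0.0]
ft_force: [-0.7, 1.2, -0.3]
gripper_width: 1.001
```

```bash
python3 -c "
from w import *
st();wrist('window',[.5834,-.0421,2.9992],0,'ww',.05)"
```

```text
t 4.3 tcp [599.6 -46.6 242.1] z [-0. -0. -1.] ty yaw -98.1 grip 1.001 j [-0.51  0.6   0.76  1.69 -0.47  1.04 -1.31] F [-0.7  1.2 -0.3]
cam [ 0.676 -0.056  0.372]
expect px [324. 232.]
window [324. 233.] 0.96 7063
  fit [ 0.5855 -0.042   3.0038] 172.1 0.968
```

>>> carry_out(plan=[[1, [0, 0, -8], [1.2, 8.4, 0]], [1, [0, 0, -8], [1.2, 8.4, 0]], [1, [0, 0, -8], [1.2, 8.4, 0]], [1, [0, 0, -8], [1.2, 8.4, 0]], [1, [0, 0, -8], [0.1, 1.0, 0]], [1, [0, 0, 0], [0, 0, 0]], [1, [0, 0, 0], [0, 0, 0]]])

```text
time_s: 5.1
tcp_pos: [0.5998, -0.0455, 0.2032]
eef_rot: [0.952, -0.067, -0.298, -0.021]
ft_force: [-0.1, -0.1, 0.5]
gripper_width: 1.001
```

```bash
python3 -c "
from w import *
st()
im=env.get_image('wrist');cv2.imwrite('pics/wt.png',im['frame'])"
```

```text
t 5.1 tcp [599.8 -45.5 203.2] z [-0.564  0.08  -0.822] ty yaw -98.1 grip 1.001 j [-0.29  0.97  0.65  1.2  -0.44  1.74 -1.35] F [-0.1 -0.1  0.5]
```

View pics/ww.png

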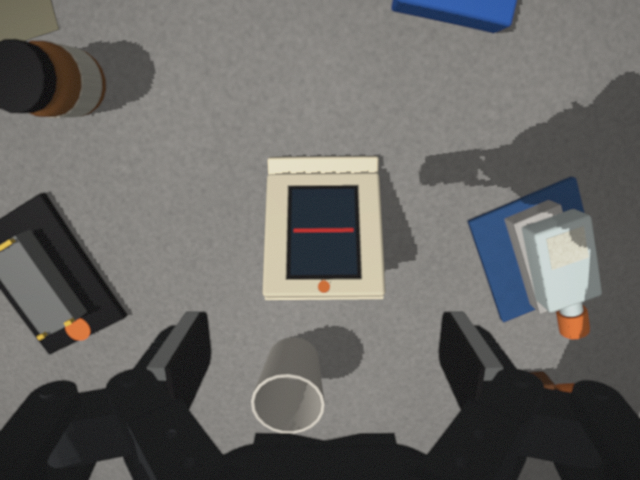

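The wrist view shows the window at (324,232) with its dot on the robot side at (323,287); the pale flask is at right and the holder at left. The tilt is reachable. Next I'll check it at reading depth with the hand empty, since the tips stay about 40 mm off the glass.

>>> carry_out(plan=[[1, [5, 0, -35], [0, 0, 0]], [1, [5, 0, -35], [0, 0, 0]], [1, [6, 0, -38], [0, 0, 0]], [1, [0, 0, 0], [0, 0, 0]], [1, [0, 0, 0], [0, 0, 0]]])

```text
time_s: 5.65
tcp_pos: [0.6159, -0.0458, 0.0964]
eef_rot: [0.952, -0.068, -0.299, -0.021]
ft_force: [0.1, 0.1, 0.6]
gripper_width: 0.997
```

```bash
python3 -c "
from w import *
st()"
```

```text
t 5.65 tcp [615.9 -45.8  96.4] z [-0.566  0.08  -0.821] ty yaw -98.1 grip 0.997 j [-0.26  1.11  0.61  1.18 -0.49  1.62 -1.35] F [0.1 0.1 0.6]
```

>>> carry_out(plan=[[1, [10, 0, 45], [0, 0, 0]], [1, [-10, -20, 45], [-1.2, -8.4, 0]], [1, [-15, -38, 35], [-1.2, -8.4, 0]], [1, [-15, -38, 10], [-1.2, -8.4, 0]], [1, [-15, -38, 10], [-1.2, -8.4, 0]], [1, [-15, -38, 0], [-0.1, -1.2, 7]], [1, [-15, -36, 0], [0, 0, 7]], [1, [-10, 0, 0], [0, 0, 6]]])

```text
time_s: 6.45
tcp_pos: [0.5307, -0.2546, 0.2371]
eef_rot: [0.995, 0.103, -0.001, 0.002]
ft_force: [-0.9, 0.1, -0.4]
gripper_width: 1.004
```

>>> carry_out(plan=[[1, [0, 0, 0], [0, 0, 0]], [1, [0, 0, 0], [0, 0, 0]]])

```text
time_s: 6.65
tcp_pos: [0.5335, -0.2491, 0.235]
eef_rot: [0.995, 0.101, -0.002, 0.001]
ft_force: [0.2, 0.1, 0.4]
gripper_width: 1.0
```

```bash
python3 -c "
from w import *
st();wrist('flask',[.5233,-.253,3.35],.032,'wf',.046)"
```

```text
t 6.65 tcp [ 533.5 -249.1  235. ] z [-0.005 -0.002 -1.   ] ty yaw -78.3 grip 1.0 j [-0.11  0.56  0.65  1.73 -0.39  0.99 -0.68] F [0.2 0.1 0.4]
cam [ 0.61  -0.232  0.365]
expect px [328. 226.]
flask [484. 297.] 0.9 3255
flask [329. 234.] 0.71 7755
  fit [ 0.5264 -0.2511  3.3473] 191.8 0.969
flask [273. 371.] 0.7 5232
```

View pics/wf.png

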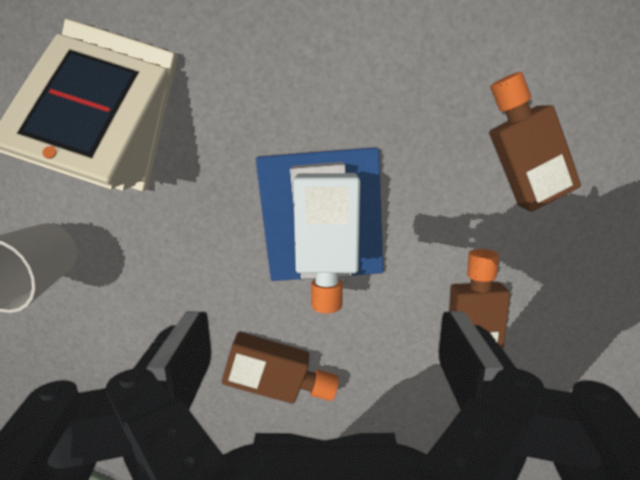

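The wrist view shows the pale flask at (328,232) with its cap at (327,295) pointing to the robot, centred between the fingers. The brown look-alikes at (270,370), (480,300) and (535,150) are clear of the finger path. Descending.

>>> carry_out(plan=[[1, [-4, -1.5, -40], [0.1, -0.3, 0]], [1, [-4.5, -1.5, -40], [0, 0, 0]], [1, [0, 0, -40], [0, 0, 0]], [1, [0, 0, -35], [0, 0, 0]], [1, [0, 0, -20], [0, 0, 0]], [1, [0, 0, 0], [0, 0, 0]]])

```text
time_s: 7.35
tcp_pos: [0.5236, -0.2513, 0.0557]
eef_rot: [0.995, 0.103, -0.003, -0.001]
ft_force: [-0.1, 0.3, 0.6]
gripper_width: 1.004
```

```bash
python3 -c "
from w import *
st()
im=env.get_image('wrist');print(proj([[.525,-.252,.06]],im))
cv2.imwrite('pics/wd.png',im['frame'])"
```

```text
t 7.35 tcp [ 523.6 -251.3   55.7] z [-0.006  0.    -1.   ] ty yaw -78.2 grip 1.004 j [ 0.02  0.78  0.48  1.86 -0.56  0.65 -0.53] F [-0.1  0.3  0.6]
[[329.99219151 338.72267998]]
```

View pics/wd.png

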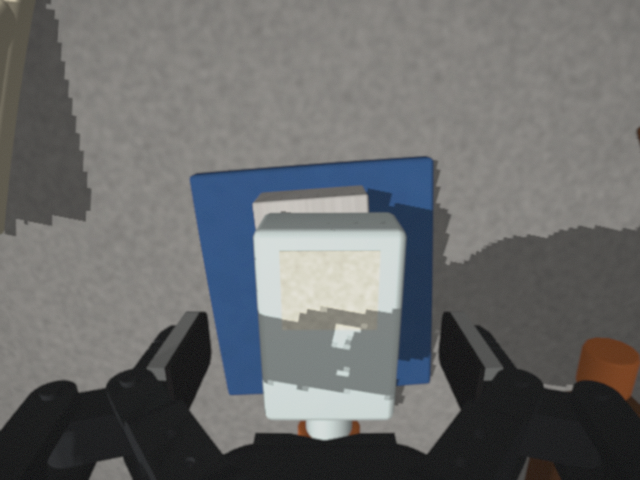

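The close wrist view shows the flask body at columns 258–404, centred between the pads (209 and 442). Lengthways its centre is about 3 mm farther out than the hand, so I'll shift by that, lower and close.

>>> carry_out(plan=[[1, [3.5, 0, -10], [0, -0.3, 0]], [1, [0, 0, -9], [0, 0, 0]], [1, [0, 0, 0], [0, 0, 0]], [0, [0, 0, 0], [0, 0, 0]], [-0.5, [0, 0, 0], [0, 0, 0]], [-1, [0, 0, 0], [0, 0, 0]], [-1, [0, 0, 0], [0, 0, 0]], [-1, [0, 0, 0], [0, 0, 0]]], force=70)

```text
time_s: 8.2
tcp_pos: [0.5281, -0.2525, 0.0398]
eef_rot: [0.995, 0.103, 0.002, 0.0]
ft_force: [-2.6, 2.3, 8.8]
gripper_width: 0.598
```

>>> carry_out(plan=[[-1, [0, 0, 0], [0, 0, 0]], [-1, [0, 0, 0], [0, 0, 0]], [-1, [0, 0, 0], [0, 0, 0]]])

```text
time_s: 8.5
tcp_pos: [0.5281, -0.2524, 0.0398]
eef_rot: [0.995, 0.103, 0.002, 0.0]
ft_force: [-2.4, 1.9, 9.7]
gripper_width: 0.599
```

```bash
python3 -c "
from w import *
st()"
```

```text
t 8.5 tcp [ 528.1 -252.4   39.8] z [ 0.003 -0.    -1.   ] ty yaw -78.2 grip 0.599 j [ 0.04  0.8   0.45  1.86 -0.58  0.61 -0.51] F [-2.4  1.9  9.7]
```

>>> carry_out(plan=[[-1, [0, 0, 10], [0, 0, 0]], [-1, [0, 0, 25], [0, 0, 0]], [-1, [0, 0, 35], [0, 0, 0]], [-1, [0, 0, 40], [0, 0, 0]], [-1, [0, 0, 40], [0, 0, 0]], [-1, [0, 0, 20], [0, 0, 0]], [-1, [0, 0, 0], [0, 0, 0]], [-1, [0, 0, 0], [0, 0, 0]]])

```text
time_s: 9.3
tcp_pos: [0.5279, -0.2523, 0.2094]
eef_rot: [0.995, 0.103, 0.002, 0.0]
ft_force: [0.2, 0.1, -1.3]
gripper_width: 0.598
```

```bash
python3 -c "
from w import *
s=st()
ims={n:env.get_image(n) for n in('scene','side')}
p=np.array(s['tcp_pos']);z=p[2]-.0078
obs=[]
for n in ims:
    m=near('flask',n,proj([[p[0],p[1],z+.014]],ims[n])[0]); 
    if m is None: print('none',n);continue
    obs.append((m,ims[n]))
    q,i=fit('flask',[(m,ims[n])],p,z,(np.radians(191.8),));print(n,q.round(4),np.degrees(q[2]).round(1),round(i,3))
fr=np.hstack([cv2.resize(ims[n]['frame'][int(v-60):int(v+60),int(u-80):int(u+80)],None,fx=2.5,fy=2.5) for n in ims for u,v in [proj([p],ims[n])[0]]])
cv2.imwrite('pics/lift.png',fr)"
```

```text
t 9.3 tcp [ 527.9 -252.3  209.4] z [ 0.003 -0.001 -1.   ] ty yaw -78.2 grip 0.598 j [-0.09  0.58  0.64  1.77 -0.42  0.93 -0.64] F [ 0.2  0.1 -1.3]
scene [ 0.5254 -0.2495  3.1364] 179.7 0.671
side [ 0.5226 -0.251   3.3574] 192.4 0.688
```

View pics/lift.png

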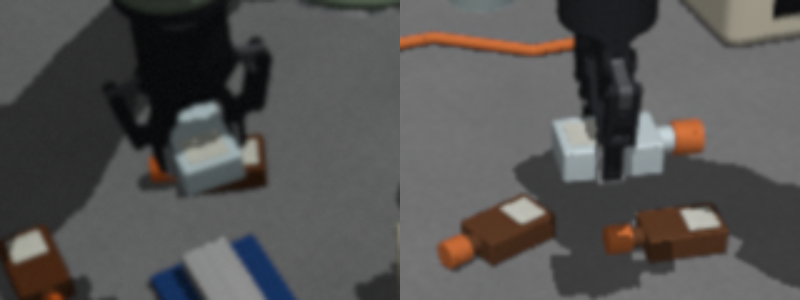

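The flask is held level, with the pads at mid-body. Carrying it over the reader, with yaw first and then tilt.

>>> carry_out(plan=[[-1, [20, 28, 2], [0, 0, -6.6]], [-1, [24, 34, 2], [0, 0, -6.6]], [-1, [24, 34, 2], [0, 0, -6.7]], [-1, [25, 34, 0], [0.9, 6.9, 0]], [-1, [25, 34, 0], [0.9, 6.9, 0]], [-1, [25, 34, 0], [1, 6.9, 0]], [-1, [0, 0, 0], [1, 7, 0]], [-1, [0, 0, 0], [1, 7, 0]]])

```text
time_s: 10.3
tcp_pos: [0.6669, -0.0602, 0.2143]
eef_rot: [0.955, -0.066, -0.29, -0.019]
ft_force: [0.1, -0.6, -0.1]
gripper_width: 0.592
```

>>> carry_out(plan=[[-1, [0, 0, 0], [0, 0, 0]], [-1, [0, 0, 0], [0, 0, 0]]])

```text
time_s: 10.5
tcp_pos: [0.6667, -0.0622, 0.2133]
eef_rot: [0.955, -0.068, -0.287, -0.019]
ft_force: [0.3, 0.8, -0.9]
gripper_width: 0.598
```

```bash
python3 -c "
from w import *
st()"
```

```text
t 10.5 tcp [666.7 -62.2 213.3] z [-0.546  0.075 -0.834] ty yaw -98.1 grip 0.598 j [-0.2   1.07  0.65  0.93 -0.48  1.87 -1.39] F [ 0.3  0.8 -0.9]
```

>>> carry_out(plan=[[-1, [-12, 4, -26], [0, 0, 0]], [-1, [-12, 4, -26], [0, 0, 0]], [-1, [-10, 3, -24], [0.1, 0.6, 0]], [-1, [-9, 2, -20], [0.1, 0.7, 0]], [-1, [-5, 1, -12], [0, 0.2, 0]], [-1, [-4, 2, -8], [0, 0, 0]], [-1, [0, 0, 0], [0, 0, 0]], [-1, [0, 0, 0], [0, 0, 0]]])

```text
time_s: 11.3
tcp_pos: [0.6153, -0.0454, 0.1002]
eef_rot: [0.952, -0.067, -0.299, -0.02]
ft_force: [0.1, -0.3, -1.0]
gripper_width: 0.598
```

```bash
python3 -c "
from w import *
s=st()
ims={n:env.get_image(n) for n in('scene','side','wrist')}
p=np.array(s['tcp_pos']);Rm=R.from_quat(s['eef_rot']).as_matrix()
# flask frame: z=-tool z, y=-/+tool y ; window
a=np.radians(172);u=np.array([np.cos(a)*c,np.sin(a)*c,s_]);y=np.array([-np.sin(a),np.cos(a),0]);n=np.cross(u,y)
W=np.array([.5845,-.042,.05]);o=p+Rm[:,2]*.0078-W
print('win frame mm',(np.array([o@u,o@y,o@n])*1000).round(1),'angle',np.degrees(np.arccos(-Rm[:,2]@n)).round(2))
v=proj([p],ims['side'])[0].astype(int)
cv2.imwrite('pics/read.png',cv2.resize(ims['side']['frame'][v[1]-70:v[1]+80,v[0]-90:v[0]+110],None,fx=3.5,fy=3.5,interpolation=cv2.INTER_CUBIC))"
```

```text
t 11.3 tcp [615.3 -45.4 100.2] z [-0.566  0.078 -0.821] ty yaw -98.0 grip 0.598 j [-0.27  1.11  0.62  1.18 -0.5   1.63 -1.34] F [ 0.1 -0.3 -1. ]
win frame mm [ 3.4 -0.9 51.1] angle 0.17
```

View pics/read.png

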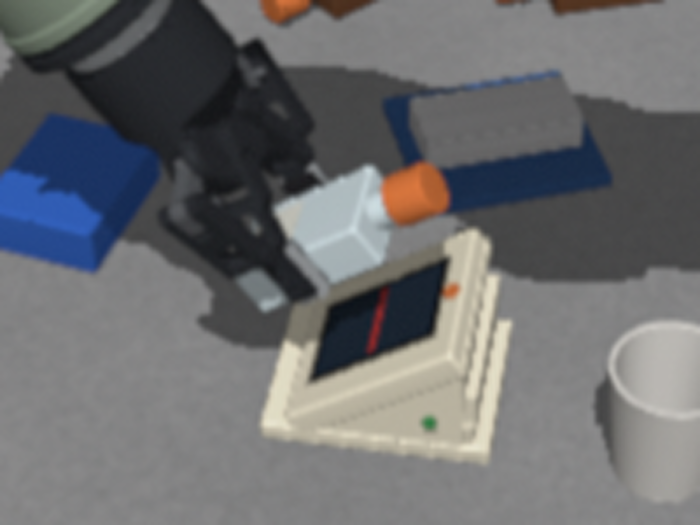

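The side crop shows the flask tipped parallel to the window with its cap uphill and clear of the glass. The estimate in the window frame is (3.4, -0.9, 51) mm. I'll trim that and hold.

>>> carry_out(plan=[[-1, [-0.5, 0, -3], [0, 0, 0]], [-1, [-0.5, 0, -3], [0, 0, 0]], [-1, [0, 0, 0], [0, 0, 0]], [-1, [0, 0, 0], [0, 0, 0]], [-1, [0, 0, 0], [0, 0, 0]], [-1, [0, 0, 0], [0, 0, 0]], [-1, [0, 0, 0], [0, 0, 0]], [-1, [0, 0, 0], [0, 0, 0]]])

```text
time_s: 12.25
tcp_pos: [0.6137, -0.0453, 0.0932]
eef_rot: [0.951, -0.067, -0.3, -0.02]
ft_force: [0.1, 0.2, -0.9]
gripper_width: 0.597
```

>>> carry_out(plan=[[-1, [0, 0, 0], [0, 0, 0]], [-1, [0, 0, 0], [0, 0, 0]], [-1, [0, 0, 0], [0, 0, 0]], [-1, [0, 0, 0], [0, 0, 0]], [-1, [0, 0, 0], [0, 0, 0]], [-1, [0, 0, 0], [0, 0, 0]], [-1, [0, 0, 0], [0, 0, 0]], [-1, [0, 0, 0], [0, 0, 0]]])

```text
time_s: 13.05
tcp_pos: [0.6137, -0.0453, 0.0932]
eef_rot: [0.951, -0.067, -0.3, -0.02]
ft_force: [-0.3, 0.4, -1.5]
gripper_width: 0.599
```

>>> carry_out(plan=[[-1, [0, 0, 0], [0, 0, 0]], [-1, [0, 0, 0], [0, 0, 0]], [-1, [0, 0, 0], [0, 0, 0]], [-1, [0, 0, 0], [0, 0, 0]], [-1, [0, 0, 0], [0, 0, 0]], [-1, [0, 0, 0], [0, 0, 0]], [-1, [0, 0, 0], [0, 0, 0]], [-1, [0, 0, 0], [0, 0, 0]]])

```text
time_s: 13.85
tcp_pos: [0.6137, -0.0453, 0.0932]
eef_rot: [0.951, -0.067, -0.3, -0.02]
ft_force: [-0.1, -0.3, -1.4]
gripper_width: 0.6
```

```bash
python3 -c "
from w import *
s=st()
im=env.get_image('side')
# fit flask pose in window frame from the side view (independent check)
p=np.array(s['tcp_pos']);Rm=R.from_quat(s['eef_rot']).as_matrix()
F=np.column_stack([np.cross(-Rm[:,1],-Rm[:,2]),-Rm[:,1],-Rm[:,2]])
if F[2,0]<0: F[:,:2]*=-1
cap=p+F@[.064,0,.016-.0078];print('cap expect',proj([cap],im)[0].round(1),[(np.round(d['xy'],1),round(d['score'],2)) for d in env.search_frame('flask_cap','side')])
"
```

```text
t 13.85 tcp [613.7 -45.3  93.2] z [-0.568  0.078 -0.819] ty yaw -98.0 grip 0.6 j [-0.27  1.12  0.62  1.19 -0.5   1.62 -1.34] F [-0.1 -0.3 -1.4]
cap expect [323.9 236.5] [(array([306.1, 170.4]), 0.97), (array([308.3, 244.7]), 0.91), (array([426.9, 223.6]), 0.7), (array([373.1, 171.2]), 0.69)]
```

Held for over 1.6 s. Now backing off along the window normal, then levelling on the way to the holder.

>>> carry_out(plan=[[-1, [12, -2, 20], [0, 0, 0]], [-1, [15, -2, 30], [0, 0, 0]], [-1, [10, 0, 35], [0, 0, 0]], [-1, [0, 10, 35], [-1, -6.9, 0]], [-1, [-10, 25, 5], [-1, -6.9, 0]], [-1, [-10, 35, 0], [-1, -6.9, 0]], [-1, [-15, 35, 0], [-1, -6.9, 0]], [-1, [-15, 35, 0], [-0.9, -7, 0]]])

```text
time_s: 14.75
tcp_pos: [0.6, 0.0919, 0.2187]
eef_rot: [0.997, -0.071, 0.002, 0.0]
ft_force: [2.4, 1.2, -0.8]
gripper_width: 0.597
```

>>> carry_out(plan=[[-1, [-14, 35, 0], [0, 0, 6.5]], [-1, [-14, 35, 0], [0, 0, 6.5]], [-1, [-14, 35, 0], [0, 0, 6.5]], [-1, [0, 35, 0], [0, 0, 6.5]], [-1, [0, 20, 0], [0, 0, 0]], [-1, [0, 0, 0], [0, 0, 0]], [-1, [0, 0, 0], [0, 0, 0]]])

```text
time_s: 15.45
tcp_pos: [0.5589, 0.2499, 0.2181]
eef_rot: [0.988, 0.154, -0.0, 0.001]
ft_force: [-0.0, -0.8, -1.1]
gripper_width: 0.6
```

```bash
python3 -c "
from w import *
st()"
```

```text
t 15.45 tcp [558.9 249.9 218.1] z [ 0.    -0.003 -1.   ] ty yaw -72.3 grip 0.6 j [-0.94  0.61  0.65  1.68 -0.43  0.99 -1.4 ] F [-0.  -0.8 -1.1]
```

>>> carry_out(plan=[[-1, [2.5, 5, -35], [-0.2, 0, 0.3]], [-1, [0, 0, -40], [0, 0, 0]], [-1, [0, 0, -35], [0, 0, 0]], [-1, [0, 0, -25], [0, 0, 0]], [-1, [0, 0, 0], [0, 0, 0]], [-1, [0, 0, 0], [0, 0, 0]]])

```text
time_s: 16.05
tcp_pos: [0.5619, 0.2543, 0.0839]
eef_rot: [0.988, 0.157, -0.0, 0.003]
ft_force: [-0.3, 0.6, -0.3]
gripper_width: 0.6
```

```bash
python3 -c "
from w import *
s=st()
ims={n:env.get_image(n) for n in('side','wrist')}
p=np.array(s['tcp_pos']);a=np.radians(198.1)
f=ims['side']['frame'].copy()
def pts(P,pos,z): return proj(R.from_euler('z',a).apply(np.array(P)/1000)+[pos[0],pos[1],z],ims['side'])
big=cv2.resize(f,None,fx=4,fy=4,interpolation=cv2.INTER_CUBIC)
def poly(P,pos,z,col):
    q=(pts(P,pos,z)+.5)*4-.5; cv2.polylines(big,[np.round(q).astype(np.int32)],True,col,1)
H=(.5615,.2548)
poly([[-75,-55,10],[75,-55,10],[75,55,10],[-75,55,10]],H,0,(0,255,0))
poly([[-50,-23,32],[50,-23,32],[50,23,32],[-50,23,32]],H,0,(0,255,0))
zf=p[2]-.0078
poly([[-40,-26,28],[40,-26,28],[40,26,28],[-40,26,28]],p,zf,(0,0,255))
poly([[-40,26,0],[40,26,0],[40,26,28],[-40,26,28]],p,zf,(0,0,255))
u,v=(proj([p],ims['side'])[0]*4).astype(int)
cv2.imwrite('pics/hold.png',big[v-230:v+370,u-400:u+400])
"
```

```text
t 16.05 tcp [561.9 254.3  83.9] z [ 0.001 -0.006 -1.   ] ty yaw -72.0 grip 0.6 j [-0.87  0.79  0.53  1.76 -0.54  0.75 -1.32] F [-0.3  0.6 -0.3]
```

View pics/hold.png

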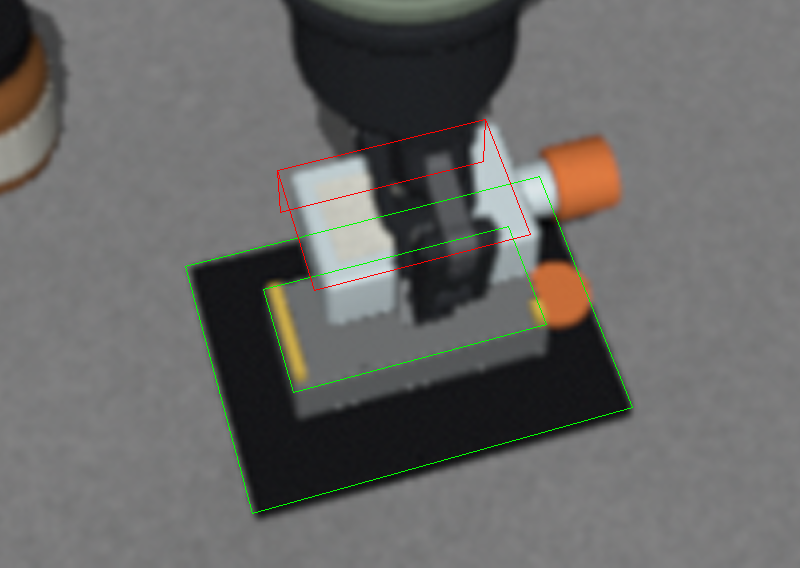

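The side crop shows the holder overlay (green) fitting to about 1 mm. The flask sits about 11 px, or 3–4 mm, nearer the cap end than the hand-based outline (red). I'll shift 3 mm away from the dot, lower to just above the lips and look again.

>>> carry_out(plan=[[-1, [3, 1, -12], [0.3, 0, 0]], [-1, [0, 0, -12], [0, 0, 0]], [-1, [0, 0, -7], [0, 0, 0]], [-1, [0, 0, 0], [0, 0, 0]], [-1, [0, 0, 0], [0, 0, 0]]])

```text
time_s: 16.65
tcp_pos: [0.5642, 0.2565, 0.052]
eef_rot: [0.987, 0.158, -0.0, 0.0]
ft_force: [-0.6, 0.2, -1.2]
gripper_width: 0.598
```

```bash
python3 -c "
from w import *
s=st()
im=env.get_image('side')
p=np.array(s['tcp_pos']);a=np.radians(198.1)
big=cv2.resize(im['frame'],None,fx=5,fy=5,interpolation=cv2.INTER_CUBIC)
def poly(P,pos,z,col):
    q=(proj(R.from_euler('z',a).apply(np.array(P)/1000)+[pos[0],pos[1],z],im)+.5)*5-.5; cv2.polylines(big,[np.round(q).astype(np.int32)],True,col,1)
H=(.5615,.2548)
poly([[-50,-23,32],[50,-23,32],[50,23,32],[-50,23,32]],H,0,(0,255,0))
poly([[-50,23,32],[50,23,32],[50,23,10],[-50,23,10]],H,0,(0,255,0))
zf=p[2]-.0078
poly([[-40,26,0],[40,26,0],[40,26,28],[-40,26,28]],H,zf,(0,0,255))
u,v=(proj([p],im)[0]*5).astype(int)
cv2.imwrite('pics/hold2.png',big[v-250:v+250,u-350:u+350])
"
```

```text
t 16.65 tcp [564.2 256.5  52. ] z [-0.    -0.001 -1.   ] ty yaw -71.8 grip 0.598 j [-0.84  0.83  0.49  1.76 -0.57  0.7  -1.29] F [-0.6  0.2 -1.2]
```

View pics/hold2.png

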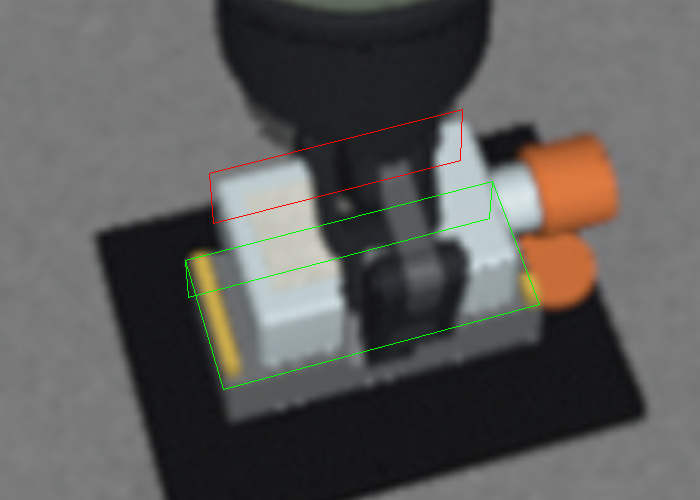

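```bash
python3 -c "
from w import *
s=st();im=env.get_image('side')
p=np.array(s['tcp_pos']);zf=p[2]-.0078
u,v=(proj([p],im)[0]*5).astype(int)
H=np.array([.5615,.2548,0]);r=R.from_euler('z',-198.1,degrees=True)
for n,q,z in (('near-left top',(262,323),zf+.028),('near-right top',(516,254),zf+.028),('far-left top',(220,180),zf+.028),('near-left bot',(265,367),zf),('near-right bot',(516,298),zf),('lipL near inner',(240,372),.038),('lipL far outer',(191,252),.038),('bed near-left',(226,391),.032),('bed near-right',(541,307),.032)):
    x=((np.array(q)+[u-350,v-250])+.5)/5-.5
    print(n,(r.apply(ray(x,im,z)-H)*1000).round(1))
"
```

```text
t 16.7 tcp [564.3 256.7  52.3] z [ 0. -0. -1.] ty yaw -71.8 grip 0.595 j [-0.84  0.83  0.49  1.76 -0.57  0.7  -1.29] F [-0.2  0.6 -0.8]
near-left top [-38.4 -27.5  72.5]
near-right top [ 39.2 -26.9  72.5]
far-left top [-37.8  22.6  72.5]
near-left bot [-37.9 -26.2  44.5]
near-right bot [ 40.8 -25.6  44.5]
lipL near inner [-44.7 -22.2  38. ]
lipL far outer [-48.6  21.8  38. ]
bed near-left [-49.7 -23.8  32. ]
bed near-right [ 49.9 -23.9  32. ]
```

In this view the flask corners sit at x ≈ -38 to +40 and y ≈ -26.5 in the holder frame, against bed ends at ±49.8. It is centred to about 1 mm, so I'm lowering and releasing.

>>> carry_out(plan=[[-1, [-0.5, 0, -5], [0, 0, 0]], [-1, [0, 0, -4], [0, 0, 0]], [-1, [0, 0, -3], [0, 0, 0]], [-1, [0, 0, 0], [0, 0, 0]], [-1, [0, 0, 0], [0, 0, 0]]])

```text
time_s: 17.25
tcp_pos: [0.5637, 0.2567, 0.04]
eef_rot: [0.987, 0.158, 0.0, 0.0]
ft_force: [0.7, -0.5, -1.2]
gripper_width: 0.601
```

```bash
python3 -c "
from w import *
st()"
```

```text
t 17.25 tcp [563.7 256.7  40. ] z [ 0. -0. -1.] ty yaw -71.8 grip 0.601 j [-0.83  0.85  0.48  1.76 -0.58  0.68 -1.29] F [ 0.7 -0.5 -1.2]
```

>>> carry_out(plan=[[-1, [0, 0, -0.7], [0, 0, 0]], [-1, [0, 0, 0], [0, 0, 0]]])

```text
time_s: 17.45
tcp_pos: [0.5637, 0.2566, 0.0398]
eef_rot: [0.987, 0.158, 0.0, 0.0]
ft_force: [-4.3, -1.2, 10.2]
gripper_width: 0.598
```

>>> carry_out(plan=[[-0.1, [0, 0, 0], [0, 0, 0]], [0.2, [0, 0, 0], [0, 0, 0]], [0.4, [0, 0, 0], [0, 0, 0]], [0.7, [0, 0, 0], [0, 0, 0]], [1, [0, 0, 0], [0, 0, 0]], [1, [0, 0, 0], [0, 0, 0]], [1, [0, 0, 0], [0, 0, 0]], [1, [0, 0, 0], [0, 0, 0]]])

```text
time_s: 18.25
tcp_pos: [0.5637, 0.2567, 0.0395]
eef_rot: [0.987, 0.158, 0.0, 0.0]
ft_force: [-0.6, 0.1, 0.7]
gripper_width: 0.999
```

>>> carry_out(plan=[[1, [0, 0, 15], [0, 0, 0]], [1, [0, 0, 30], [0, 0, 0]], [1, [0, 0, 40], [0, 0, 0]], [1, [0, 0, 40], [0, 0, 0]], [1, [0, 0, 40], [0, 0, 0]], [1, [0, 0, 0], [0, 0, 0]], [1, [0, 0, 0], [0, 0, 0]]])

```text
time_s: 18.95
tcp_pos: [0.5639, 0.2569, 0.2062]
eef_rot: [0.987, 0.158, 0.001, -0.0]
ft_force: [-0.2, 0.5, -0.8]
gripper_width: 1.002
```

```bash
python3 -c "
from w import *
st()
H=np.array([.5615,.2548,0]);r=R.from_euler('z',-198.1,degrees=True)
ims={n:env.get_image(n) for n in('side','wrist')}
for n,im in ims.items():
    m=near('flask',n,proj([[.5615,.2548,.046]],im)[0],60)
    if m is not None:
        q,i=fit('flask',[(m,im)],H,.032,(np.radians(198.1),));print(n,(r.apply(np.r_[q[:2],0]-H)*1000).round(1),np.degrees(q[2]).round(1),round(i,3))
a=ims['side']['frame'][340:480,240:400];b=ims['wrist']['frame'][60:340,160:480]
cv2.imwrite('pics/end.png',np.hstack([cv2.resize(a,(400,350)),cv2.resize(b,(400,350))]))"
```

```text
t 18.95 tcp [563.9 256.9 206.2] z [ 0.002  0.001 -1.   ] ty yaw -71.8 grip 1.002 j [-0.93  0.64  0.63  1.68 -0.44  0.97 -1.39] F [-0.2  0.5 -0.8]
side [ 0.5 -1.3  0. ] 197.8 0.94
wrist [-0.4 -2.   0. ] 198.1 0.949
```

View pics/end.png

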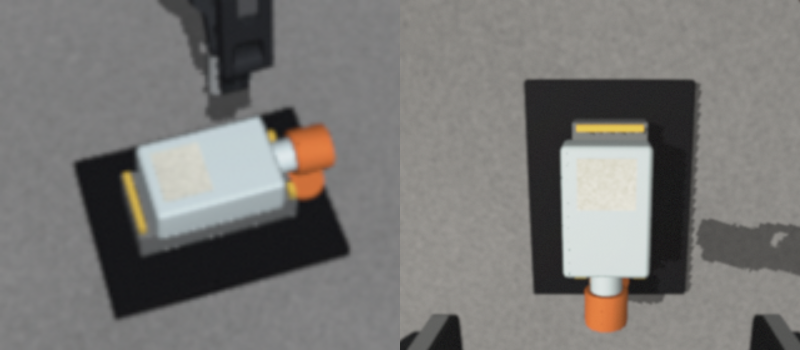

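The flask lies flat between the yellow lips with its cap over the dotted end, and the hand is clear. Handing in.

```bash
python3 -c "
from cell import env
print(env.finish_job())"
```

```text
the job is handed in; nothing more can be done
None
```

I read the orange-capped flask at the reader, placed it in the black holder, released it and handed the job in at about 19 s. No verdict was reported.

- **Reading:** I held the flask still for about 1.6 s, square to the window with the cap uphill. From the arm's pose it was about 45 mm off the glass, centred within a few millimetres and parallel to within about 0.2°. I did not confirm the cap's position there with a camera, because the network marked the middle of the flask instead. The measured force gave no sign of contact with the reader.
- **Placing:** After release, fits from the side and wrist cameras put the flask within 0.5 mm of the holder's centre lengthways and 1.3–2 mm sideways. It was in line to within about 0.3°. The last picture shows it flat between the yellow lips with the cap at the dotted end and the hand well clear.
- **Disagreements:** The side and wrist cameras differed by about 2–3 mm on where things were, so I worked from averages. Before setting down, the flask also looked 3–4 mm off along its length from the hand-based estimate, so I corrected the placement by 3 mm.
- **Bystanders:** My paths stayed clear of the jar, box and beaker, but I did not measure them again at the end.

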